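# Pack the puzzle box and slide its door shut

## Robot

A 7-joint arm with a two-finger parallel gripper is mounted at the origin on the work surface. World frame = base frame: x ahead of the robot, y to its left, z up, the work surface at z = 0. Lengths are in m, angles in rad, forces in N, time in s.
With the tool pointing down it reaches from about 0.4 to 0.85 m from the base axis. Payload 10.4 kg.
Tool frame: the origin (TCP) lies midway between the tips of the shut fingers; the grasp point (between the pads) lies 19 mm behind it; z points along the fingers, x is the direction in which the jaws open and shut, and the axes are right-handed (so a half turn about z gives the same grasp; the last joint's range is limited). The gripper opens to 85 mm and grips with 20 to 120 N. Pads are 22 mm wide; open, the fingers measure 114 mm over their backs; the gripper's body (76 mm by 85 mm) begins 54 mm behind the grasp point. The pads swing forward as they close: fully open they stand 13 mm farther back than shut.
Start: joints at [1.126, 0.332, -0.065, 1.46, 0.022, 1.35, -0.088], TCP at [0.256, -0.57, 0.231] pointing down, gripper open.
Joint ranges: [-2.6, 2.6], [-0.5, 2.12], [-1.47, 1.34], [0.16, 2.42], [-1.27, 4.41], [0.06, 2.06], [-2.6, 2.6]. Speed limits (rad/s): [2.22, 2.22, 2.79, 2.79, 3.14, 3.14, 3.14].

## Interface

Orientations are given as a unit quaternion [x, y, z, w].
In Python, from workcell import monitor, eyes, ticket, models gives the robot as it stands.
- The arm moves only by the tool servo_tool, never from a script. Its argument "motion" is a list of rows, each a list of 7 numbers: the opening, from 0 (shut) to 1 (fully open), then the shift along the tool's x, y, z in m, then the turn, a rotation vector about the tool's x, y, z in degrees. In form: [[fingers, tx, ty, tz, rx, ry, rz], ...]. A call has 1 to 20 rows; each row is the pose to reach, as a shift and turn from the pose commanded when the call began, along the tool's axes at that moment; what a row does not reach only later rows make up. A row lasts 1/8 s, in which the tool goes at most 62.5 mm and 10.7 degrees, less where a joint would pass 70% of its speed; a pose out of reach is approached as far as the arm can. A call with a gripper value outside its range is refused whole. The fingers move at their own pace and stop on an object; "grip_force" is the grip in N (left out, the last holds). Time passes only in rows, so rows that repeat a pose let the fingers close. It gives the time, the measured TCP pose, the force and the opening at its end, in the units of the state.
- monitor.get_obs(): the state, without advancing time (a new reading comes with each control period).
- eyes.camera(name): name is "scene" or "top"; returns (picture, depth): 384x512x3 uint8, blue, green, red; 384x512 float32, m along the optical axis (not along the pixel's ray), 0 where there is no reading.
- eyes.camera_info(name): a dict with "intrinsics" (3x3 intrinsics, pixels), "extrinsics" (4x4, takes a point from world to camera coordinates). Camera axes: x right, y down, z forward; pixel columns grow to the right and rows downward; lengths in m; the calibration is good to about 2 mm. A picture is of the moment at which its call begins. camera_info takes no time and is no camera call.
- ticket.hand_in(): hands the job in, once; it reports no verdict.
Trained networks look in the newest picture that a camera, given by its name, has taken for a name from the list of things; names that differ only in an ending like _2 or _b are one class to them, and where a whole thing is asked for, a point or a joint stands for the part that bears it (a point fixed in the world has none). Each returns a list of dicts, best first, with "confidence" (0 to 1); they miss things now and then, are a little off and sometimes report something else, mostly with a low value. They report only what shows in the picture. A call takes as long as a camera call. They do not tell look-alikes from the thing itself.
- models.boxes_of(camera, thing): "point" ([x, y, z] in m, in the coordinates of the camera as it stood for that picture, good to about 4 mm: the middle of the surface that is visible of it).
The state is a dict: "clock": time; "joint_pos": joint angles; "joint_velocities": joint speeds; "tau": joint torques, N m; "position": TCP position; "ee_rot": TCP orientation; "ft_force": force on the tool from outside, world axes, zero at the start; "torque": the same for the moment, N m; "grip_width": opening from 0.0 (shut) to 1.0 (fully open).
Only numpy, scipy, OpenCV 4.12 (cv2) and the standard library are available. Lean on these libraries where they do the work, as an engineer would, in place of code of your own. Each camera call takes 0.05 s, during which the arm holds its last target. There are 200 camera calls.

## Task

Pack all three wooden blocks into the puzzle box so that each lies flat on its floor, grip bar up (they fit only one way: the long one along the box's longer side, the other two end to end beside it). Then slide the box's door fully shut over them. Leave the plate, jar, beaker and spoon where they are.

Things in the scene. Friction and masses are not known exactly. Their poses are not given: they have to be found in the camera images.
- puzzle_box: Open-topped beechwood puzzle box, fixed to the tray (it does not move). Origin at the centre of its underside, z up. Inside 168 mm along its x and 152 mm along its y; walls 8 mm, floor 8 mm thick, rim 76 mm above the origin. Two runners 8 mm wide, on a leg each at their far end, go on from its two x sides for 182 mm past its +y wall and carry the sliding door, which lies beside the box at rim height when open; low guide strips along rim and runners rise 8 mm above the rim.
- door (a joint): Travel of the box's flat sliding door along the box's y, in m: 0 = fully shut (covers the whole mouth), grows as it slides open towards the box's +y, stop at 0.180; above 0.156 the mouth is wholly free. It stays where left; about 2 N moves it slowly. Panel 174 x 160 x 6 mm, its underside 76.5 mm above the box's origin, 6 mm or so above the tops of blocks that lie flat on the box's floor.
- door_grip (a point): Centre of the dark wooden pull bar on top of the door, near the door's trailing (+y) edge: bar 90 mm along the box's x, 16 mm thick along the box's y, 30 mm tall above the panel; this point is 15 mm below the bar's top, 15 mm above the panel's upper face, 97.5 mm above the box's origin and 70 mm + door travel from the box's centre along its y. The panel goes on 2 mm past the bar's outer face. Axes as the box's.
- long_centre (a point): Centre of the long beechwood block, half-way up (31 mm above its underside). Foot 156 mm along its x, 66 mm along its y, 30 mm tall; on top, in the middle, an upright grip bar 80 mm along x, 16 mm thick along y, 32 mm tall (62 mm in all). z up; a half turn about z looks the same. 240 g or so.
- middle_centre (a point): Centre of the middle beechwood block, half-way up (31 mm above its underside). Foot 94 mm along its x, 74 mm along its y, 30 mm tall; on top, in the middle, an upright grip bar 60 mm along x, 16 mm thick along y, 32 mm tall (62 mm in all). z up; a half turn about z looks the same. 160 g or so.
- short_centre (a point): Centre of the short beechwood block, half-way up (31 mm above its underside). Foot 62 mm along its x, 74 mm along its y, 30 mm tall; on top, in the middle, an upright grip bar 44 mm along x, 16 mm thick along y, 32 mm tall (62 mm in all). z up; a half turn about z looks the same. 110 g or so.
- plate: Bystander: blue plastic plate, 170 mm across, 18 mm tall, on the table beside the tray. Origin under its centre.
- jar: Bystander: closed glass jar with twist cap, 72 mm across, 100 mm tall. Origin under its centre.
- beaker: Bystander: steel beaker, 70 mm across, 90 mm tall. Origin under its centre.
- spoon: Bystander: dark wooden spoon, 200 mm long along its x, lying flat at the tray's far edge. Origin under it.
Things that resemble listed ones, but are neither listed nor needed, are in the scene too. What is shaped like the part that bears short_centre but turquoise or yellow is not meant.

How it is judged:
By the outcome, as a careful person would: the job done as asked, in the order asked, and still so for the second after the job is handed in, with the robot touching nothing.
It also fails if it takes over 72 s, if anything falls off the work surface, if the arm or the gripper's body presses on something with over 40 N, if the wrist force passes 120 N, or if a joint passes its speed limit or range.

## Working session

There is one attempt and no reset: what is moved stays moved. The work goes in short steps, Python scripts to look and compute and a tool call to move; the robot and the scene stay as the last step left them, time stands still between calls to the robot, and variables do not carry over. Pictures are saved under pics/ and viewed, about 8 in all and at most 12, crops included, and the job is handed in when it is done.

Besides the shell and the picture viewer there is one more tool, called by a JSON object that holds its "api" and its "payload". servo_tool: Moves the arm, as the interface text tells. Its arguments: {"type":"object","properties":{"motion":{"type":"array"},"grip_force":{"type":"number"}},"required":["motion"]}

```bash
ls; mkdir -p pics; python3 - <<'E'
from workcell import monitor, eyes, models
import cv2, numpy as np
for n in ("top","scene"):
    p,d=eyes.camera(n); cv2.imwrite(f"pics/{n}0.png",p); np.save(f"pics/{n}0.npy",d)
    i=eyes.camera_info(n); K=np.array(i["intrinsics"]);E=np.linalg.inv(np.array(i["extrinsics"]))
    print(n,K.tolist(),E.round(3).tolist())
    for t in ("puzzle_box","door","long_centre","middle_centre","short_centre"):
        for r in models.boxes_of(n,t)[:4]:
            P=np.array(r["point"]); print(n,t,round(r["confidence"],2),(E[:3,:3]@P+E[:3,3]).round(3),(K@P/P[2])[:2].round())
o=monitor.get_obs(); print(o)
E
```

```text
pics
top [[392.4310131041836, 0.0, 259.78550851675595], [0.0, 392.4310131041836, 196.82203599606888], [0.0, 0.0, 1.0]] [[0.012, -0.998, 0.062, 0.423], [-1.0, -0.013, -0.017, -0.155], [0.018, -0.062, -0.998, 1.307], [0.0, 0.0, 0.0, 1.0]]
top puzzle_box 0.91 [0.499 0.176 0.091] [146. 195.]
top door 0.7 [ 0.636 -0.211  0.039] [271. 156.]
top door 0.68 [0.492 0.264 0.096] [117. 197.]
top door 0.44 [0.781 0.037 0.027] [196. 112.]
top middle_centre 0.91 [ 0.472 -0.324  0.042] [305. 207.]
top short_centre 0.94 [ 0.43  -0.526  0.034] [367. 220.]
top short_centre 0.91 [ 0.264 -0.274  0.03 ] [289. 271.]
top short_centre 0.82 [ 0.637 -0.208  0.044] [270. 155.]
top short_centre 0.7 [ 0.244 -0.396  0.03 ] [327. 278.]
scene [[397.67275677988886, 0.0, 261.6494628301706], [0.0, 397.67275677988886, 188.47728357928], [0.0, 0.0, 1.0]] [[-0.717, 0.568, -0.404, 0.97], [0.697, 0.572, -0.432, 0.343], [-0.014, -0.592, -0.806, 1.018], [0.0, 0.0, 0.0, 1.0]]
scene puzzle_box 0.64 [0.496 0.192 0.088] [360. 265.]
scene door 0.77 [0.492 0.269 0.093] [386. 284.]
scene long_centre 0.97 [ 0.468 -0.135  0.046] [275. 
[... 301 characters left out ...]

{'clock': 0.6, 'joint_pos': array([ 1.12639727,  0.33222023, -0.06472276,  1.46013189,  0.02160288,
        1.34990483, -0.0885192 ]), 'joint_velocities': array([-0.00058493,  0.00099299,  0.00028523, -0.00138854,  0.00093422,
       -0.0003363 , -0.00101102]), 'tau': array([-3.61242946e-04, -6.24939752e+01,  4.90482571e-02, -3.91690135e+01,
        1.64428510e-02,  1.94277563e-03,  3.03908553e-05]), 'position': array([ 0.2559054, -0.5702126,  0.2313097]), 'ee_rot': array([ 8.39466719e-01, -5.43411104e-01,  1.79750443e-05, -4.74827034e-07]), 'ft_force': array([ 0.03273154, -0.72500046,  0.83888008]), 'torque': array([ 0.01322519, -0.0107619 ,  0.03346371]), 'grip_width': 0.9957061709572447}
```

```bash
python3 -c "
import cv2
p=cv2.imread('pics/top0.png');cv2.imwrite('pics/top0b.png',cv2.resize(p,(800,600),interpolation=cv2.INTER_CUBIC))"
```

```text
(no output)
```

View pics/top0b.png

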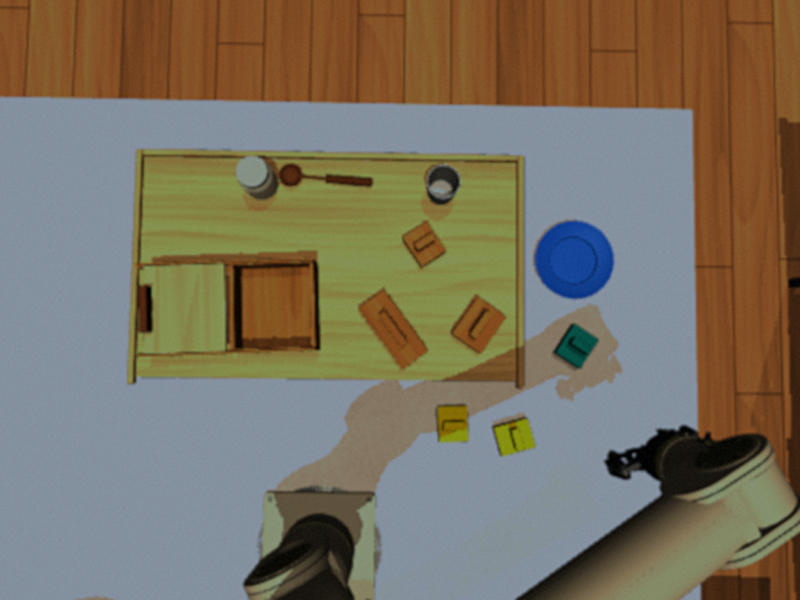

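View pics/scene0.png

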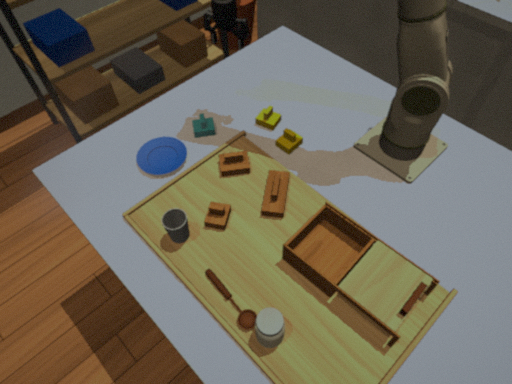

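The top view at 800 px scale shows the short block at about (424,244), the middle one at (478,323) and the long one at (392,328). The box mouth is at (275,307) and the door is open to the left, towards world +y, with its bar at (145,307). The scene view agrees. Next I'll measure with the depth data.

```bash
cat > h.py <<'E'
import numpy as np, cv2
from workcell import monitor, eyes, models
def cloud(n,pd=None):
    p,d=pd or eyes.camera(n)
    i=eyes.camera_info(n);K=np.array(i["intrinsics"]);E=np.linalg.inv(np.array(i["extrinsics"]))
    v,u=np.mgrid[:384,:512]
    P=np.stack([(u-K[0,2])/K[0,0]*d,(v-K[1,2])/K[1,1]*d,d],-1)@E[:3,:3].T+E[:3,3]
    P[d<=0]=np.nan
    return p,P
def rect(Q):
    (cx,cy),(w,h),a=cv2.minAreaRect((Q[:,:2]*1000).astype(np.float32))
    if w<h: w,h,a=h,w,a+90
    return [round(cx,1),round(cy,1)],[round(w,1),round(h,1)],round((a+90)%180-90,1)
E
python3 - <<'E'
from h import *
def load(n): return cloud(n,(cv2.imread(f"pics/{n}0.png"),np.load(f"pics/{n}0.npy")))
C={n:load(n) for n in("top","scene")}
B={"long":(.47,-.135),"middle":(.472,-.32),"short":(.637,-.205)}
for n,(p,P) in C.items():
    for b,c in B.items():
        D=np.hypot(P[...,0]-c[0],P[...,1]-c[1]); Q=P[D<.11]; z=Q[:,2]
        t=np.median(z[(z<.022)]); 
        r=.1 if b=="long" else .075
        Q=P[D<r]; h=Q[:,2]-t
        f=Q[(h>.024)&(h<.036)]; g=Q[(h>.055)&(h<.07)]; a=Q[h>.024]
        print(n,b,"tray",t.round(4),"foot",rect(a),len(f),np.median(f[:,2]).round(4),"bar",rect(g) if len(g)>4 else None,len(g), np.median(g[:,2]).round(4) if len(g) else 0)
    m=(P[...,0]>.36)&(P[...,0]<.64)&(P[...,1]>-.02)&(P[...,1]<.37)&(P[...,2]>.06)
    print(n,"box all",rect(P[m]), np.histogram(P[m][:,2],np.arange(.06,.14,.004)))
    g=P[m&(P[...,2]>.112)];print("doorbar",rect(g),np.median(g[:,2]),len(g))
    f=m&(P[...,1]<.13)&(P[...,2]>.085); q=P[f]; print("rim half",rect(q))
E
```

```text
top long tray 0.0121 foot ([458.3, -147.8], [155.6, 65.9], 36.8) 837 0.042 bar ([458.0, -147.8], [79.3, 15.9], 37.0) 128 0.0738
top middle tray 0.0122 foot ([469.5, -325.9], [94.3, 74.1], -34.7) 542 0.0423 bar ([469.6, -325.6], [59.5, 16.1], -35.8) 99 0.0741
top short tray 0.0123 foot ([637.1, -210.7], [73.3, 61.5], 33.4) 332 0.0423 bar ([637.5, -210.7], [44.1, 16.6], -56.8) 71 0.0739
top box all ([497.3, 183.4], [351.5, 184.2], -87.3) (array([  39,   38,   28,   30,   40,   64,  281,  737, 1858,  701,   44,
         12,   20,   18,   20,   87,   73,    6,    0,    0]), array([0.06 , 0.064, 0.068, 0.072, 0.076, 0.08 , 0.084, 0.088, 0.092,
       0.096, 0.1  , 0.104, 0.108, 0.112, 0.116, 0.12 , 0.124, 0.128,
       0.132, 0.136, 0.14 ]))
doorbar ([491.1, 332.7], [87.6, 18.4], 2.8) 0.12320336381921781 204
rim half ([502.4, 69.9], [184.6, 124.9], 2.2)
scene long tray 0.0123 foot ([455.6, -146.2], [159.1, 66.1], 36.9) 774 0.0421 bar ([456.7, -145.4], [80.1, 16.3], 36.7) 120 0.0738
scene middle tray 0.0123 foot ([466.5, -324.6], [93.7, 77.7], -34.4) 367 0.0423 bar ([466.5, -324.4], [58.4, 20.1], -36.4) 95 0.073
scene short tray 0.0123 foot ([634.2, -209.4], [76.4, 62.8], 33.9) 332 0.0422 bar ([634.4, -209.2], [42.2, 18.5], -56.1) 91 0.0738
scene box all ([494.5, 183.9], [350.0, 187.1], -87.4) (array([ 103,  134,  111,  148,  176,  192,  369,  574, 3290, 1243,   17,
          6,    7,    5,    8,   78,  182,    5,    0,    0]), array([0.06 , 0.064, 0.068, 0.072, 0.076, 0.08 , 0.084, 0.088, 0.092,
       0.096, 0.1  , 0.104, 0.108, 0.112, 0.116, 0.12 , 0.124, 0.128,
       0.132, 0.136, 0.14 ]))
doorbar ([487.5, 334.0], [91.7, 15.9], 2.8) 0.12478633410727308 278
rim half ([500.3, 70.4], [185.5, 123.8], 2.0)
```

```bash
cat >> h.py <<'E'
from scipy.spatial.transform import Rotation as R
def goals(*G):
    o=monitor.get_obs(); p=np.array(o["position"]); r=R.from_quat(o["ee_rot"])
    print("t",round(o["clock"],2),"p",p.round(4),"phi",np.degrees(np.arctan2(*r.as_matrix()[[1,0],0])).round(1),"grip",round(o["grip_width"],3),"F",np.round(o["ft_force"],1))
    for x,y,z,f in G:
        f=np.radians(f); c,s=np.cos(f),np.sin(f)
        T=np.array([[c,s,0],[s,-c,0],[0,0,-1]])
        print((x,y,z),"shift",r.inv().apply(np.array([x,y,z])/1-p).round(4),"turn",np.degrees((r.inv()*R.from_matrix(T)).as_rotvec()).round(2))
yaw=np.radians(2.7); BC=np.array([.5003,.0927])
def box(x,y): return BC+np.array([[np.cos(yaw),-np.sin(yaw)],[np.sin(yaw),np.cos(yaw)]])@[x/1e3,y/1e3]
E
python3 -c "
from h import *
goals((.457,-.1469,.15,-53.2),(.457,-.1469,.0465,-53.2))
for a in((0,-39),(-33,35),(49,35)): print(box(*a))"
```

```text
t 0.6 p [ 0.2559 -0.5702  0.2313] phi -65.8 grip 0.996 F [ 0.  -0.7  0.8]
(0.457, -0.1469, 0.15) shift [-0.3039 -0.3568  0.0813] turn [ -0.    -0.   -12.63]
(0.457, -0.1469, 0.0465) shift [-0.3039 -0.3568  0.1848] turn [ -0.    -0.   -12.63]
[0.50213715 0.05374329]
[0.46568791 0.12610663]
[0.54759688 0.12996936]
```

{"api": "servo_tool", "payload": {"motion": [[0.6,-0.04,-0.045,0,0,0,-3],[0.6,-0.08,-0.09,0.01,0,0,-6],[0.6,-0.12,-0.135,0.02,0,0,-9],[0.6,-0.16,-0.18,0.03,0,0,-12.6],[0.6,-0.2,-0.23,0.04,0,0,-12.6],[0.6,-0.24,-0.28,0.05,0,0,-12.6],[0.6,-0.28,-0.33,0.07,0,0,-12.6],[0.6,-0.304,-0.357,0.08,0,0,-12.6],[0.6,-0.304,-0.357,0.1,0,0,-12.6],[0.6,-0.304,-0.357,0.1,0,0,-12.6],[0.6,-0.304,-0.357,0.1,0,0,-12.6]], "grip_force": 50}}

```text
clock: 1.98
position: [0.4573, -0.1475, 0.132]
ee_rot: [0.894, -0.449, 0.0, 0.0]
ft_force: [-0.3, -0.7, 0.3]
grip_width: 0.601
```

```bash
python3 -c "
from h import *
goals((.457,-.1469,.0465,-53.2))"
```

```text
t 1.98 p [ 0.4573 -0.1475  0.132 ] phi -53.3 grip 0.601 F [-0.3 -0.7  0.3]
(0.457, -0.1469, 0.0465) shift [-0.0007 -0.0001  0.0855] turn [-0.01 -0.04 -0.1 ]
```

{"api": "servo_tool", "payload": {"motion": [[0.6,0,0,0.03,0,0,0],[0.6,0,0,0.06,0,0,0],[0.6,0,0,0.078,0,0,0],[0.6,0,0,0.085,0,0,0],[0.6,0,0,0.085,0,0,0],[0,0,0,0.085,0,0,0],[0,0,0,0.085,0,0,0],[0,0,0,0.085,0,0,0],[0,0,0,0.085,0,0,0],[0,0,0,0.085,0,0,0],[0,0,0,0.075,0,0,0],[0,0,0,0.05,0,0,0],[0,0,0,0.02,0,0,0],[0,0,0,-0.01,0,0,0],[0,0,0,-0.03,0,0,0],[0,0,0,-0.03,0,0,0]], "grip_force": 60}}

```text
clock: 3.98
position: [0.4579, -0.1469, 0.1628]
ee_rot: [0.894, -0.448, 0.001, -0.0]
ft_force: [0.0, 0.1, -1.4]
grip_width: 0.178
```

```bash
python3 -c "
from h import *
x,y=box(0,-39)
goals((x,y,.162,-87.3),(x,y,.055,-87.3))"
```

```text
t 3.98 p [ 0.4579 -0.1469  0.1628] phi -53.2 grip 0.178 F [ 0.   0.1 -1.4]
(np.float64(0.502137151577676), np.float64(0.053743294876483175), 0.162) shift [-0.1343 -0.1556  0.0007] turn [-0.12 -0.12 34.07]
(np.float64(0.502137151577676), np.float64(0.053743294876483175), 0.055) shift [-0.1345 -0.1554  0.1077] turn [-0.12 -0.12 34.07]
```

Gripped: the opening of 0.178 is about 15 mm, and the wrist feels the weight. Next I'll carry it over the box.

{"api": "servo_tool", "payload": {"motion": [[0,-0.02,-0.02,0,0,0,5],[0,-0.045,-0.05,0,0,0,12],[0,-0.07,-0.08,0,0,0,20],[0,-0.095,-0.11,0,0,0,27],[0,-0.12,-0.138,0,0,0,33],[0,-0.1345,-0.1555,0,0,0,34.1],[0,-0.1345,-0.1555,0,0,0,34.1],[0,-0.1345,-0.1555,0.01,0,0,34.1],[0,-0.1345,-0.1555,0.01,0,0,34.1]]}}

```text
clock: 5.1
position: [0.5003, 0.0528, 0.1498]
ee_rot: [0.723, -0.691, -0.001, 0.001]
ft_force: [-0.0, 0.3, -2.2]
grip_width: 0.175
```

```bash
cat > chk.py <<'E'
from h import *
import sys
# held block pose: bar/foot rect below tool, box inner outline from top + scene
o=monitor.get_obs(); p=o["position"]
for n in("top","scene"):
    im,P=cloud(n); cv2.imwrite(f"pics/{n}_{sys.argv[1]}.png",im)
    D=np.hypot(P[...,0]-p[0],P[...,1]-p[1]); z=P[...,2]
    q=P[(D<.1)&(abs(z-(p[2]-.006))<.012)]
    if len(q)>10: print(n,"foot top",rect(q),len(q),np.median(q[:,2]).round(4))
E
python3 chk.py a; python3 -c "
from h import *
x,y=box(0,-39)
goals((x,y,.055,-87.3))"
```

```text
top foot top ([501.6, 41.8], [156.5, 47.4], 3.3) 470 0.1443
scene foot top ([498.9, 54.3], [157.5, 66.4], 2.0) 766 0.1453
t 5.2 p [0.501  0.0532 0.1509] phi -87.4 grip 0.171 F [-0.2 -0.2 -2.6]
(np.float64(0.502137151577676), np.float64(0.053743294876483175), 0.055) shift [-0.0005 -0.0013  0.0959] turn [ 0.04 -0.02 -0.1 ]
```

{"api": "servo_tool", "payload": {"motion": [[0,0,-0.001,0.02,0,0,0],[0,0,-0.001,0.045,0,0,0],[0,0,-0.001,0.065,0,0,0],[0,0,-0.001,0.08,0,0,0],[0,0,-0.001,0.088,0,0,0],[0,0,-0.001,0.094,0,0,0],[0,0,-0.001,0.096,0,0,0],[0,0,-0.001,0.096,0,0,0]]}}

```text
clock: 6.2
position: [0.5025, 0.0542, 0.0556]
ee_rot: [0.723, -0.69, 0.0, -0.0]
ft_force: [-0.5, 0.2, -1.3]
grip_width: 0.182
```

{"api": "servo_tool", "payload": {"motion": [[0,0,0,0.001,0,0,0],[0,0,0,0.001,0,0,0],[0.4,0,0,0.001,0,0,0],[0.4,0,0,0.001,0,0,0],[0.4,0,0,0.001,0,0,0],[0.4,0,0,-0.02,0,0,0],[0.4,0,0,-0.05,0,0,0],[0.4,0,0,-0.09,0,0,0],[0.4,0,0,-0.1,0,0,0],[0.4,0,0,-0.1,0,0,0]]}}

```text
clock: 7.45
position: [0.5024, 0.0541, 0.1555]
ee_rot: [0.723, -0.691, 0.0, -0.0]
ft_force: [-0.2, -0.4, 0.8]
grip_width: 0.395
```

```bash
python3 -c "
from h import *
goals((.468,-.3252,.155,-125.2),(.468,-.3252,.0465,-125.2))"
```

```text
t 7.45 p [0.5024 0.0541 0.1555] phi -87.3 grip 0.395 F [-0.2 -0.4  0.8]
(0.468, -0.3252, 0.155) shift [0.3773 0.052  0.0005] turn [-0.06 -0.   37.86]
(0.468, -0.3252, 0.0465) shift [0.3772 0.0521 0.109 ] turn [-0.06 -0.   37.86]
```

{"api": "servo_tool", "payload": {"motion": [[0.6,0.05,0.007,0,0,0,6],[0.6,0.1,0.014,0,0,0,12],[0.6,0.15,0.021,0,0,0,18],[0.6,0.2,0.028,0,0,0,24],[0.6,0.25,0.035,0,0,0,30],[0.6,0.3,0.042,0,0,0,36],[0.6,0.35,0.049,0,0,0,37.9],[0.6,0.377,0.052,0,0,0,37.9],[0.6,0.377,0.052,0.02,0,0,37.9],[0.6,0.377,0.052,0.05,0,0,37.9],[0.6,0.377,0.052,0.06,0,0,37.9],[0.6,0.377,0.052,0.06,0,0,37.9]]}}

```text
clock: 8.95
position: [0.4673, -0.3244, 0.0943]
ee_rot: [-0.46, 0.888, 0.001, -0.001]
ft_force: [-0.1, 0.5, 0.8]
grip_width: 0.601
```

```bash
python3 -c "
from h import *
goals((.468,-.3252,.0465,-125.2))
for n in('top','scene'):
    im,P=cloud(n); cv2.imwrite(f'pics/{n}_b.png',im)
    c=box(0,-20); q=P[np.hypot(P[...,0]-c[0],P[...,1]-c[1])<.12]; z=q[:,2]-.0122
    f=q[(z>.064)&(z<.074)];g=q[(z>.034)&(z<.042)]; print(n,'bar',rect(f),np.median(f[:,2]),'foot',np.median(g[:,2]),rect(g))
    print('scene file saved')
"
```

```text
t 8.95 p [ 0.4673 -0.3244  0.0943] phi -125.2 grip 0.601 F [-0.1  0.5  0.8]
(0.468, -0.3252, 0.0465) shift [ 0.0002 -0.0012  0.0478] turn [ 0.12 -0.01 -0.02]
top bar ([502.2, 92.6], [176.9, 168.4], 2.8) 0.08249537062675183 foot 0.05003724910913743 ([506.0, 89.4], [161.6, 161.4], -87.9)
scene file saved
scene bar ([500.1, 94.0], [182.8, 168.0], 3.0) 0.08221022356316521 foot 0.050182193404181286 ([501.8, 95.6], [180.6, 165.7], 2.2)
scene file saved
```

{"api": "servo_tool", "payload": {"motion": [[0.6,0,-0.001,0.02,0,0,0],[0.6,0,-0.001,0.04,0,0,0],[0.6,0,-0.001,0.048,0,0,0],[0.6,0,-0.001,0.048,0,0,0],[0,0,-0.001,0.048,0,0,0],[0,0,-0.001,0.048,0,0,0],[0,0,-0.001,0.048,0,0,0],[0,0,-0.001,0.048,0,0,0],[0,0,-0.001,0.048,0,0,0],[0,0,-0.001,0.035,0,0,0],[0,0,-0.001,0.01,0,0,0],[0,0,-0.001,-0.02,0,0,0],[0,0,-0.001,-0.05,0,0,0],[0,0,-0.001,-0.066,0,0,0],[0,0,-0.001,-0.066,0,0,0]]}}

```text
clock: 10.92
position: [0.469, -0.3257, 0.1622]
ee_rot: [-0.46, 0.888, -0.001, 0.0]
ft_force: [1.0, -0.4, -2.5]
grip_width: 0.176
```

```bash
python3 -c "
from h import *
x,y=box(-33,35)
goals((x,y,.15,-87.3))"
```

```text
t 10.93 p [ 0.469  -0.3257  0.1622] phi -125.2 grip 0.176 F [ 1.  -0.4 -2.5]
(np.float64(0.4656879083514175), np.float64(0.12610663275025075), 0.15) shift [-0.3671  0.2634  0.0117] turn [ -0.1   -0.04 -37.94]
```

{"api": "servo_tool", "payload": {"motion": [[0,-0.02,0.015,0,0,0,-3],[0,-0.055,0.04,0,0,0,-7],[0,-0.095,0.068,0,0,0,-12],[0,-0.135,0.097,0,0,0,-17],[0,-0.175,0.125,0,0,0,-22],[0,-0.215,0.154,0,0,0,-27],[0,-0.255,0.183,0,0,0,-32],[0,-0.295,0.212,0,0,0,-36],[0,-0.335,0.24,0,0,0,-38],[0,-0.36,0.258,0,0,0,-38],[0,-0.367,0.263,0.005,0,0,-38],[0,-0.367,0.263,0.012,0,0,-38],[0,-0.367,0.263,0.012,0,0,-38],[0,-0.367,0.263,0.012,0,0,-38]]}}

```text
clock: 12.68
position: [0.4656, 0.125, 0.1491]
ee_rot: [0.723, -0.69, 0.0, 0.0]
ft_force: [-0.6, 0.3, -2.5]
grip_width: 0.176
```

```bash
python3 chk.py c; python3 -c "
from h import *
x,y=box(-33,35)
goals((x,y,.055,-87.3))
p=[cv2.imread(f'pics/{n}_c.png') for n in ('top','scene')]
cv2.imwrite('pics/c.png',np.hstack([cv2.resize(p[0][140:260,60:220],(400,300)),cv2.resize(p[1][180:360,240:480],(400,300))]))"
```

```text
top foot top ([466.2, 112.7], [92.0, 54.8], 0.8) 317 0.1422
scene foot top ([465.7, 126.0], [93.4, 74.9], 2.2) 587 0.143
t 12.78 p [0.4657 0.1254 0.1494] phi -87.3 grip 0.178 F [ 0.3  0.7 -1.1]
(np.float64(0.4656879083514175), np.float64(0.12610663275025075), 0.055) shift [-0.0007  0.      0.0944] turn [-0.01 -0.01  0.  ]
```

View pics/c.png

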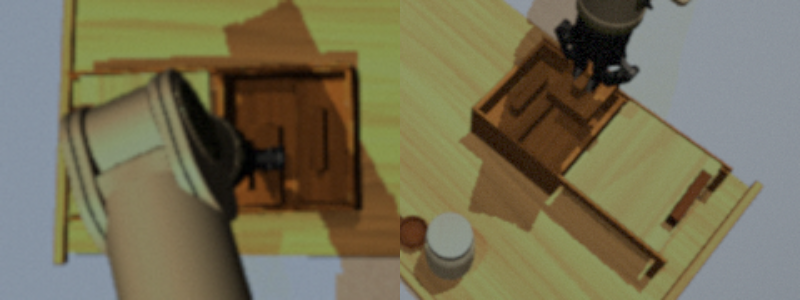

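{"api": "servo_tool", "payload": {"motion": [[0,-0.0005,0.001,0.02,0,0,0],[0,-0.0005,0.001,0.045,0,0,0],[0,-0.0005,0.001,0.065,0,0,0],[0,-0.0005,0.001,0.08,0,0,0],[0,-0.0005,0.001,0.088,0,0,0],[0,-0.0005,0.001,0.093,0,0,0],[0,-0.0005,0.001,0.0955,0,0,0],[0,-0.0005,0.001,0.0955,0,0,0]]}}

```text
clock: 13.78
position: [0.4647, 0.1265, 0.0562]
ee_rot: [0.724, -0.69, 0.001, 0.001]
ft_force: [-15.2, -5.1, 30.8]
grip_width: 0.179
```

{"api": "servo_tool", "payload": {"motion": [[0,0,0,-0.002,0,0,0],[0,0,0,-0.002,0,0,0]]}}

```text
clock: 14.02
position: [0.465, 0.1266, 0.0563]
ee_rot: [0.724, -0.69, 0.0, -0.0]
ft_force: [-2.0, -1.3, 4.7]
grip_width: 0.173
```

```bash
python3 -c "
from h import *
goals()
o=monitor.get_obs();p=o['position']
for n in('top','scene'):
    im,P=cloud(n); cv2.imwrite(f'pics/{n}_d.png',im)
cv2.imwrite('pics/d.png',cv2.resize(im[220:310,280:400],(800,600),interpolation=cv2.INTER_CUBIC))
c=box(-33,35);q=P[(abs(P[...,0]-c[0])<.05)&(abs(P[...,1]-c[1])<.04)];z=q[:,2]
f=q[(z>.045)&(z<.06)]; A=np.c_[f[:,:2]-c,np.ones(len(f))]; s=np.linalg.lstsq(A,f[:,2],rcond=None)[0]; print('plane slopes,z',s.round(4),len(f),rect(f))
"
```

```text
t 14.03 p [0.465  0.1266 0.0563] phi -87.2 grip 0.173 F [-2.  -1.3  4.7]
plane slopes,z [-0.0041  0.002   0.0505] 437 ([465.3, 122.6], [94.4, 79.0], 3.9)
```

View pics/d.png

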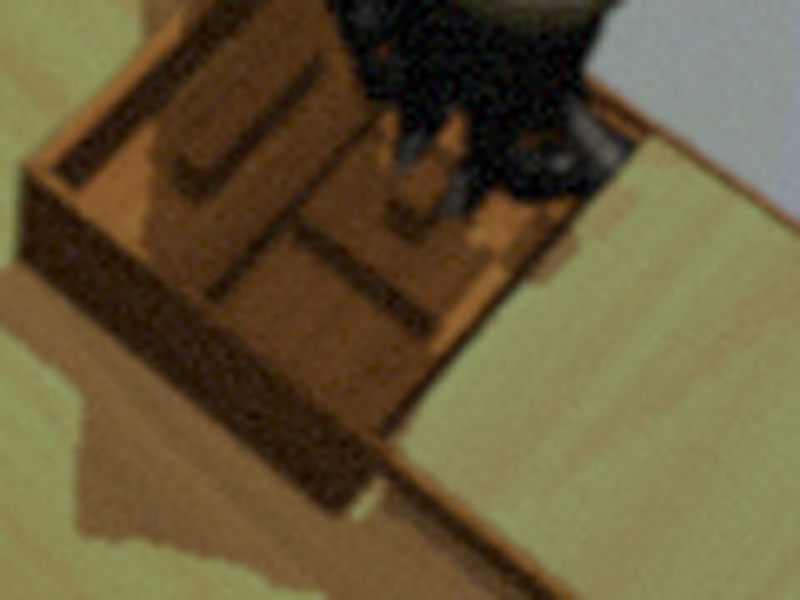

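The crop shows the middle block lying flat beside the long one, with its foot top at 0.0505, which is floor level. The contact was just the floor. I'll release it.

{"api": "servo_tool", "payload": {"motion": [[0.4,0,0,0,0,0,0],[0.4,0,0,0,0,0,0],[0.4,0,0,0,0,0,0],[0.4,0,0,-0.02,0,0,0],[0.4,0,0,-0.05,0,0,0],[0.4,0,0,-0.09,0,0,0],[0.4,0,0,-0.11,0,0,0],[0.4,0,0,-0.11,0,0,0]]}}

```text
clock: 15.12
position: [0.4654, 0.1267, 0.167]
ee_rot: [0.724, -0.69, 0.001, -0.001]
ft_force: [-0.4, 0.1, 0.2]
grip_width: 0.4
```

```bash
python3 -c "
from h import *
goals((.6358,-.2101,.165,33.4),(.6358,-.2101,.0465,33.4))"
```

```text
t 15.12 p [0.4654 0.1267 0.167 ] phi -87.2 grip 0.4 F [-0.4  0.1  0.2]
(0.6358, -0.2101, 0.165) shift [ 0.3446 -0.154   0.0025] turn [-9.0000e-02 -1.8000e-01 -1.2064e+02]
(0.6358, -0.2101, 0.0465) shift [ 0.3446 -0.1537  0.121 ] turn [-9.0000e-02 -1.8000e-01 -1.2064e+02]
```

{"api": "servo_tool", "payload": {"motion": [[0.4,0.035,-0.015,0,0,0,-10],[0.4,0.07,-0.03,0,0,0,-20],[0.5,0.105,-0.046,0,0,0,-30],[0.6,0.14,-0.062,0,0,0,-40],[0.6,0.175,-0.078,0,0,0,-50],[0.6,0.21,-0.094,0,0,0,-60],[0.6,0.245,-0.11,0,0,0,-70],[0.6,0.28,-0.126,0,0,0,-80],[0.6,0.315,-0.142,0,0,0,-90],[0.6,0.3446,-0.154,0,0,0,-100],[0.6,0.3446,-0.154,0.02,0,0,-110],[0.6,0.3446,-0.154,0.05,0,0,-120.6],[0.6,0.3446,-0.154,0.07,0,0,-120.6],[0.6,0.3446,-0.154,0.07,0,0,-120.6],[0.6,0.3446,-0.154,0.07,0,0,-120.6]]}}

```text
clock: 17.0
position: [0.6355, -0.2102, 0.0967]
ee_rot: [0.958, 0.286, 0.0, 0.0]
ft_force: [1.0, -0.2, -0.1]
grip_width: 0.598
```

```bash
python3 -c "
from h import *
goals((.6358,-.2101,.0465,33.4))
for n in('top','scene'):
    im,P=cloud(n); D=np.hypot(P[...,0]-.636,P[...,1]+.21); q=P[(D<.06)&(abs(P[...,2]-.0422)<.006)]; print(n,len(q),rect(q) if len(q)>9 else '')
"
```

```text
t 17.0 p [ 0.6355 -0.2102  0.0967] phi 33.2 grip 0.598 F [ 1.  -0.2 -0.1]
(0.6358, -0.2101, 0.0465) shift [0.0002 0.0001 0.0502] turn [ 0.05 -0.04 -0.16]
top 0 
scene 314 ([635.0, -208.6], [76.0, 61.4], 34.2)
```

{"api": "servo_tool", "payload": {"motion": [[0.6,0,0,0.02,0,0,0],[0.6,0,0,0.04,0,0,0],[0.6,0,0,0.049,0,0,0],[0.6,0,0,0.049,0,0,0],[0,0,0,0.049,0,0,0],[0,0,0,0.049,0,0,0],[0,0,0,0.049,0,0,0],[0,0,0,0.049,0,0,0],[0,0,0,0.049,0,0,0],[0,0,0,0.035,0,0,0],[0,0,0,0.01,0,0,0],[0,0,0,-0.02,0,0,0],[0,0,0,-0.05,0,0,0],[0,0,0,-0.066,0,0,0],[0,0,0,-0.066,0,0,0]]}}

```text
clock: 18.98
position: [0.6354, -0.2103, 0.1628]
ee_rot: [0.958, 0.287, 0.001, 0.001]
ft_force: [0.6, -0.3, -1.3]
grip_width: 0.176
```

```bash
python3 -c "
from h import *
x,y=box(49,35)
goals((x,y,.15,92.7))
for n in('top','scene'):
    im,P=cloud(n); z=P[...,2]
    for nm,c,r in(('mid',box(-33,35),.06),):
        D=np.hypot(P[...,0]-c[0],P[...,1]-c[1]); q=P[(D<r)&(z>.045)&(z<.06)]; b=P[(D<.045)&(z>.076)&(z<.088)]
        print(n,nm,rect(q),rect(b))
    f=P[(np.hypot(P[...,0]-box(49,35)[0],P[...,1]-box(49,35)[1])<.05)&(z<.03)]; print('free floor',rect(f),len(f))
"
```

```text
t 18.98 p [ 0.6354 -0.2103  0.1628] phi 33.4 grip 0.176 F [ 0.6 -0.3 -1.3]
(np.float64(0.547596878098299), np.float64(0.12996936170844145), 0.15) shift [ 0.1138 -0.3325  0.0124] turn [ 1.100e-01 -1.000e-02 -5.934e+01]
top mid ([466.6, 118.6], [100.3, 93.2], -88.8) ([464.2, 143.7], [59.5, 52.9], 3.9)
free floor ([549.5, 133.6], [77.1, 70.2], -88.3) 514
scene mid ([460.8, 121.4], [110.4, 101.5], -88.8) ([459.8, 130.9], [55.5, 53.4], -52.7)
free floor ([552.6, 125.3], [90.0, 71.8], 1.9) 522
```

{"api": "servo_tool", "payload": {"motion": [[0,0.005,-0.015,0,0,0,-5],[0,0.018,-0.05,0,0,0,-12],[0,0.032,-0.09,0,0,0,-19],[0,0.046,-0.13,0,0,0,-26],[0,0.06,-0.17,0,0,0,-33],[0,0.073,-0.21,0,0,0,-40],[0,0.087,-0.25,0,0,0,-47],[0,0.1,-0.29,0,0,0,-54],[0,0.11,-0.32,0,0,0,-59.3],[0,0.1138,-0.3325,0,0,0,-59.3],[0,0.1138,-0.3325,0.005,0,0,-59.3],[0,0.1138,-0.3325,0.012,0,0,-59.3],[0,0.1138,-0.3325,0.012,0,0,-59.3],[0,0.1138,-0.3325,0.012,0,0,-59.3]]}}

```text
clock: 20.82
position: [0.5474, 0.1293, 0.1497]
ee_rot: [0.691, 0.723, -0.0, 0.0]
ft_force: [0.4, -0.3, -1.5]
grip_width: 0.174
```

```bash
python3 chk.py e; python3 -c "
from h import *
x,y=box(49.5,35)
goals((x,y,.055,92.7))"
```

```text
top foot top ([550.8, 106.3], [61.3, 30.4], 2.4) 118 0.1442
scene foot top ([549.9, 130.0], [75.0, 57.9], -86.6) 449 0.1444
t 20.93 p [0.5474 0.1297 0.1499] phi 92.6 grip 0.179 F [ 0.7 -0.5 -1.5]
(np.float64(0.54809632303578), np.float64(0.12999291493379628), 0.055) shift [0.0002 0.0007 0.0949] turn [ 0.02  0.   -0.07]
```

{"api": "servo_tool", "payload": {"motion": [[0,0,-0.001,0.02,0,0,0],[0,0,-0.001,0.045,0,0,0],[0,0,-0.001,0.065,0,0,0],[0,0,-0.001,0.08,0,0,0],[0,0,-0.001,0.087,0,0,0],[0,0,-0.001,0.091,0,0,0],[0,0,-0.001,0.0935,0,0,0],[0,0,-0.001,0.0935,0,0,0]]}}

```text
clock: 21.92
position: [0.5463, 0.13, 0.0565]
ee_rot: [0.69, 0.723, 0.0, 0.0]
ft_force: [0.4, -0.1, -1.9]
grip_width: 0.175
```

Free so far, about 1 mm above the floor. I'll lower a touch, release and rise.

{"api": "servo_tool", "payload": {"motion": [[0,0,0,0.001,0,0,0],[0,0,0,0.001,0,0,0],[0.4,0,0,0.001,0,0,0],[0.4,0,0,0.001,0,0,0],[0.4,0,0,0.001,0,0,0],[0.4,0,0,-0.02,0,0,0],[0.4,0,0,-0.05,0,0,0],[0.4,0,0,-0.09,0,0,0],[0.4,-0.03,0,-0.12,0,0,0],[0.4,-0.06,-0.05,-0.12,0,0,0],[0.4,-0.1,-0.1,-0.12,0,0,0],[0.4,-0.15,-0.1,-0.12,0,0,0],[0.4,-0.18,-0.1,-0.12,0,0,0],[0.4,-0.2,-0.1,-0.12,0,0,0],[0.4,-0.2,-0.1,-0.12,0,0,0]]}}

```text
clock: 23.8
position: [0.4559, -0.0748, 0.1768]
ee_rot: [0.691, 0.723, 0.0, 0.0]
ft_force: [0.7, 2.0, -0.4]
grip_width: 0.401
```

```bash
python3 -c "
from h import *
C={n:cloud(n) for n in('top','scene')}
for n,(im,P) in C.items():
    z=P[...,2]; u=P[...,:2]-BC; c,s=np.cos(yaw),np.sin(yaw); X=u[...,0]*c+u[...,1]*s; Y=-u[...,0]*s+u[...,1]*c
    for nm,a,b,w,h in(('long',0,-39,78,33),('mid',-34,35,47,37),('short',49,35,31,37)):
        m=(abs(X*1e3-a)<w-8)&(abs(Y*1e3-b)<h-6); q=P[m]; f=q[(q[:,2]<.062)]; t=q[q[:,2]>.07]
        A=np.c_[f[:,:2]-BC,np.ones(len(f))]; print(n,nm,'slope',np.linalg.lstsq(A,f[:,2],rcond=None)[0][:2].round(3),'z',np.median(f[:,2]).round(4),'bartop',np.median(t[:,2]).round(4) if len(t) else 0,np.max(t[:,2]).round(4))
    g=P[(abs(X)<.06)&(Y>.2)&(z>.113)&(z<.135)]; print(n,'doorbar',rect(g),np.median(g[:,2]).round(4),len(g))
p=C['top'][0];r=C['scene'][0]
cv2.imwrite('pics/e.png',np.hstack([cv2.resize(p[140:260,60:220],(400,300)),cv2.resize(r[180:360,240:480],(400,300))]))
d=box(0,70+171); print(d); goals((d[0],d[1],.165,92.7))"
```

```text
top long slope [0.001 0.005] z 0.0501 bartop 0.0817 0.0891
top mid slope [ 0.004 -0.001] z 0.0499 bartop 0.0806 0.0865
top short slope [0.002 0.001] z 0.0498 bartop 0.0814 0.0875
top doorbar ([491.2, 332.8], [87.7, 18.6], 2.5) 0.1236 202
scene long slope [0.002 0.007] z 0.0503 bartop 0.0818 0.0865
scene mid slope [0.001 0.006] z 0.0505 bartop 0.0817 0.0877
scene short slope [0.053 0.011] z 0.0506 bartop 0.0817 0.0862
scene doorbar ([488.2, 334.1], [90.2, 15.9], 2.8) 0.1247 276
[0.48894735 0.33343246]
t 23.9 p [ 0.4559 -0.0728  0.1766] phi 92.8 grip 0.4 F [ 0.7 -0.1 -0.5]
(np.float64(0.4889473453789761), np.float64(0.3334324598658348), 0.165) shift [0.4042 0.0528 0.0119] turn [ 0.02 -0.04  0.09]
```

View pics/e.png

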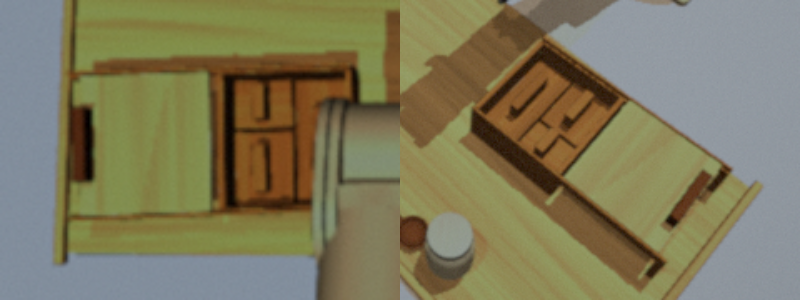

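All three blocks lie flat: foot tops at about 0.050, bar tops at 0.082 and no tilt. The crop shows all of them seated and the door free. Next comes the door bar.

{"api": "servo_tool", "payload": {"motion": [[0.6,0.04,0.005,0,0,0,0],[0.6,0.09,0.012,0,0,0,0],[0.6,0.14,0.018,0,0,0,0],[0.6,0.19,0.025,0,0,0,0],[0.6,0.24,0.032,0,0,0,0],[0.6,0.29,0.038,0,0,0,0],[0.6,0.34,0.045,0,0,0,0],[0.6,0.39,0.052,0,0,0,0],[0.6,0.4045,0.053,0.01,0,0,0],[0.6,0.4045,0.053,0.02,0,0,0],[0.6,0.4045,0.053,0.02,0,0,0],[0.6,0.4045,0.053,0.02,0,0,0]], "grip_force": 30}}

```text
clock: 25.4
position: [0.49, 0.3312, 0.1566]
ee_rot: [0.691, 0.723, 0.0, 0.0]
ft_force: [-0.2, 0.3, -0.3]
grip_width: 0.597
```

```bash
python3 -c "
from h import *
goals((.4893,.3334,.0995,92.7))"
```

```text
t 25.4 p [0.49   0.3312 0.1566] phi 92.6 grip 0.597 F [-0.2  0.3 -0.3]
(0.4893, 0.3334, 0.0995) shift [ 0.0023 -0.0007  0.0571] turn [ 0.02  0.02 -0.1 ]
```

{"api": "servo_tool", "payload": {"motion": [[0.6,0.002,0,0.02,0,0,0],[0.6,0.002,0,0.04,0,0,0],[0.6,0.002,0,0.052,0,0,0],[0.6,0.002,0,0.056,0,0,0],[0.6,0.002,0,0.056,0,0,0],[0,0.002,0,0.056,0,0,0],[0,0.002,0,0.056,0,0,0],[0,0.002,0,0.056,0,0,0],[0,0.002,0,0.056,0,0,0],[0,0.002,0,0.056,0,0,0]]}}

```text
clock: 26.65
position: [0.4898, 0.3342, 0.1008]
ee_rot: [0.69, 0.723, 0.0, 0.0]
ft_force: [-0.7, -1.3, 5.8]
grip_width: 0.178
```

{"api": "servo_tool", "payload": {"motion": [[0,-0.005,0,-0.001,0,0,0],[0,-0.015,0,-0.001,0,0,0],[0,-0.03,0,-0.001,0,0,0],[0,-0.045,0,-0.001,0,0,0],[0,-0.06,0,-0.001,0,0,0],[0,-0.075,0,-0.001,0,0,0],[0,-0.09,0,-0.001,0,0,0],[0,-0.105,0,-0.001,0,0,0],[0,-0.12,0,-0.001,0,0,0],[0,-0.135,0,-0.001,0,0,0],[0,-0.147,0,-0.001,0,0,0],[0,-0.156,0,-0.001,0,0,0],[0,-0.162,0,-0.001,0,0,0],[0,-0.166,0,-0.001,0,0,0],[0,-0.168,0,-0.001,0,0,0],[0,-0.168,0,-0.001,0,0,0]]}}

```text
clock: 28.65
position: [0.4978, 0.1649, 0.101]
ee_rot: [0.691, 0.723, 0.0, 0.0]
ft_force: [7.6, 0.1, -9.1]
grip_width: 0.181
```

```bash
python3 -c "
from h import *
d=box(0,70);goals((d[0],d[1],.1008,92.7))"
```

```text
t 28.65 p [0.4978 0.1649 0.101 ] phi 92.6 grip 0.181 F [ 7.6  0.1 -9.1]
(np.float64(0.497002548450325), np.float64(0.1626222912473379), 0.1008) shift [-0.0022 -0.0009  0.0002] turn [ 0.04  0.03 -0.1 ]
```

{"api": "servo_tool", "payload": {"motion": [[0,-0.001,0,0.0005,0,0,0],[0,-0.002,0,0.0005,0,0,0],[0,-0.003,0,0.0005,0,0,0],[0,-0.004,0,0.0005,0,0,0],[0,-0.005,0,0.0005,0,0,0],[0,-0.005,0,0.0005,0,0,0]]}}

```text
clock: 29.4
position: [0.4979, 0.1631, 0.101]
ee_rot: [0.69, 0.724, 0.002, -0.001]
ft_force: [8.3, 11.1, -11.4]
grip_width: 0.18
```

{"api": "servo_tool", "payload": {"motion": [[0,-0.001,0,0,0,0,0],[0,-0.002,0,0,0,0,0],[0,-0.002,0,0,0,0,0]]}}

```text
clock: 29.78
position: [0.4979, 0.1631, 0.1011]
ee_rot: [0.689, 0.724, 0.003, -0.002]
ft_force: [10.9, 18.8, -17.0]
grip_width: 0.18
```

The door is against its stop: no further motion while the force rises. I'll relax the push, release, rise and move away.

{"api": "servo_tool", "payload": {"motion": [[0,0.002,0,0,0,0,0],[0,0.003,0,0,0,0,0],[0.4,0.003,0,0,0,0,0],[0.4,0.003,0,0,0,0,0],[0.4,0.003,0,0,0,0,0],[0.4,0.003,0,-0.02,0,0,0],[0.4,0.003,0,-0.05,0,0,0],[0.4,0.003,0,-0.09,0,0,0],[0.4,-0.03,0,-0.11,0,0,0],[0.4,-0.08,-0.03,-0.11,0,0,0],[0.4,-0.13,-0.06,-0.11,0,0,0],[0.4,-0.18,-0.06,-0.11,0,0,0],[0.4,-0.23,-0.06,-0.11,0,0,0],[0.4,-0.26,-0.06,-0.11,0,0,0],[0.4,-0.26,-0.06,-0.11,0,0,0]]}}

```text
clock: 31.65
position: [0.45, -0.1048, 0.2114]
ee_rot: [0.691, 0.722, 0.0, -0.0]
ft_force: [-1.1, 1.3, 0.2]
grip_width: 0.405
```

```bash
python3 -c "
from h import *
goals()
for n in('top','scene'):
    im,P=cloud(n); z=P[...,2]; u=P[...,:2]-BC; c,s=np.cos(yaw),np.sin(yaw); X=u[...,0]*c+u[...,1]*s; Y=-u[...,0]*s+u[...,1]*c
    m=(abs(X)<.06)&(abs(Y)<.12)&(z>.113)&(z<.135); print(n,'bar y',Y[m].min().round(4) if m.any() else 0,np.median(Y[m]).round(4),Y[m].max().round(4),m.sum())
    m=(abs(X)<.075)&(Y>-.075)&(Y<.05); print('panel z pct',np.nanpercentile(z[m],[2,50,98]).round(4))
    cv2.imwrite(f'pics/{n}_f.png',im)
    if n=='top': p=im
cv2.imwrite('pics/f.png',np.hstack([cv2.resize(p[80:272,60:316],(400,300)),cv2.resize(im[100:376,130:498],(400,300))]))"
```

```text
t 31.65 p [ 0.45   -0.1048  0.2114] phi 92.5 grip 0.405 F [-1.1  1.3  0.2]
top bar y 0.0609 0.0684 0.0782 176
panel z pct [0.0898 0.0942 0.0992]
scene bar y 0.0629 0.072 0.0794 238
panel z pct [0.0914 0.0949 0.0984]
```

View pics/f.png

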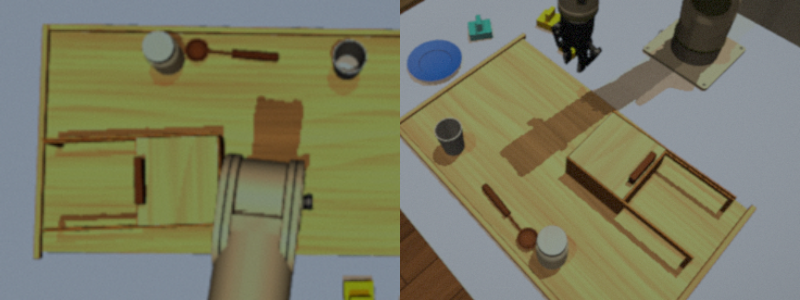

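The door covers the whole mouth: its bar is at about 70 mm in the box frame, so travel is about 0. The bystanders haven't moved.

```bash
python3 -c "
from workcell import ticket
print(ticket.hand_in())"
```

```text
the job is handed in; nothing more can be done
None
```

I packed the three blocks flat in the box, grip bars up: the long one along the −y side, and the middle and short ones end to end beside it. I then slid the door shut, moved the arm clear and handed in at about 32 s.

**Blocks:** all three sat at floor height, with foot tops at about 0.050 m and bar tops at about 0.082 m. The top camera read no tilt. The scene camera gave a 0.05 slope on the short block only, which I put down to that camera's partial view and did not act on.

**Door:** it came up against its stop, with the push force rising and no further motion. Its bar then measured 68 mm from the box centre in the top camera and 72 mm in the scene camera. The average, 70 mm, is the value for fully shut. The panel is level.

**Force:** setting down the middle block pressed it on the floor with about 34 N at the wrist (31 N of it vertical). I eased off, and the block was flat and in place.

**Bystanders:** in the final pictures the plate, jar, beaker and spoon look to be where they started. I checked them by eye only and did not measure them.

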